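# Turn the tube rotator until the tube is upright

## Task

The tube rotator on the bench has been switched off with its one sample tube pointing the wrong way. Push its spokes round gently, without gripping them, until the tube clipped to the wheel points straight up, cap at the top, and leave the wheel at rest like that. The rotator stays standing where it is and the other things on the bench are left alone.

Things in the scene. Friction and masses are not known exactly. Their poses are not given: they have to be found in the camera images.
- rotator: Tube rotator, an appliance of about 3.3 kg standing loose on the bench. Origin: on the bench right under the middle of its upright wheel; z up; x is the axle's direction, from the housing to the wheel (away from the robot, within 26 degrees); y lies in the wheel's plane. Grey base plate 10 mm thick, x -160 to +50, y +-90 mm. Things beside it are at most 60 mm high and 70 mm or more from the wheel, towards +x.
- housing (a point): Middle of the top of the rotator's white housing, 185 mm above the bench; the housing is 105 mm along x (x -140 to -35 mm from the rotator's origin) and 100 mm along y.
- hub (a point): Centre of the wheel on its axle, 155 mm above the bench; axes those of the rotator. The wheel has no rim: a black hub disc 40 mm in radius, 24 mm thick, and six alike straight black spokes 60 degrees apart, flat bars 24 mm wide along x, 10 mm thick, ending 118 mm from the axle. One spoke carries the sample tube on its outer (+x) face; the clips of the other five are empty.
- cap (a point): Top of the cap of the clipped tube, on the tube's axis, 130 mm from the axle; turns with the wheel. The tube (amber, 18 mm thick, paper label, white cap 22 mm thick) lies along its spoke, its axis 24.5 mm from the wheel's mid-plane towards +x, from 48 to 130 mm from the axle, cap outermost. The point's z axis points out along the tube: vertical when upright.
- wheel (a joint): Wheel angle about the rotator's x axis, rad. 0 or +-6.283: the tube points straight up. Growing values carry the wheel's top towards the rotator's -y: the tube points along (0, -sin, cos); other spokes follow every 1.047 rad. Turns freely over a full turn both ways; no spring; dry friction (0.15 N m, about 2 N at a spoke's end part) stops it at once when no longer pushed.
- rack: Blue tube rack 75 x 150 x 58 mm with four capped tubes standing to 100 mm, far to the left; a bystander. Origin: centre of its underside.
- cassette: Black reagent cassette 30 x 150 x 62 mm, to the right; a bystander. Origin: centre of its underside.
- pot_a: Small lidded sample pot, 40 mm thick, 55 mm high, in front of the wheel on its +y half; a bystander. Origin: centre of its underside.
- pot_b: Small lidded sample pot, 40 mm thick, 55 mm high, in front of the wheel on its -y half; a bystander. Origin: centre of its underside.
- reagent: Amber reagent bottle, 64 mm thick, 130 mm high, far to the left; a bystander. Origin: centre of its underside.
- tipbox: Pipette tip box 120 x 80 x 63 mm, far to the right; a bystander. Origin: centre of its underside.
- beaker: Beaker, 64 mm wide, 80 mm high, far to the right; a bystander. Origin: centre of its underside.

How it is judged:
At the end, for the whole second after the job is handed in: The tube on the wheel points straight up, cap at the top, within 5 degrees, the wheel is at rest, and the rotator stands upright within 30 mm of where it stood (angle between cap's own z axis and vertical below 0.087 rad and velocity of joint wheel between -0.03 and 0.03 rad/s and angle between rotator's own z axis and vertical below 0.03 rad and distance of rotator from where it was at the start of the episode below 0.03 m); the robot touches nothing.
It fails at once if the rotator is lifted, tipped, or shoved more than 30 mm (distance of rotator from where it was at the start of the episode above 0.03 m or angle between rotator's own z axis and vertical above 0.1 rad or height (world z) of rotator above 0.008 m).
It fails at once if the rotator or its wheel is squeezed between the fingers or pushed roughly, with more than 35 N (contact force between the fingers and rotator above 35 N).
It fails at once if another thing on the bench is moved more than 30 mm, lifted or knocked over (distance of any of rack, cassette, pot_a, pot_b, reagent, tipbox, beaker from where it was at the start of the episode above 0.03 m or angle between any of rack, cassette, pot_a, pot_b, reagent, tipbox, beaker's own z axis and vertical above 0.3 rad).
It also fails if it takes over 70 s, if anything falls off the work surface, if the arm or the gripper's body presses on something with over 40 N, if the wrist force passes 120 N, or if a joint passes its speed limit or range.

## Robot

A 7-joint arm with a two-finger parallel gripper is mounted at the origin on the work surface. World frame = base frame: x ahead of the robot, y to its left, z up, the work surface at z = 0. Lengths are in m, angles in rad, forces in N, time in s.
With the tool pointing down it reaches from about 0.425 to 0.95 m from the base axis. Payload 16.7 kg.
Tool frame: the origin (TCP) lies midway between the tips of the shut fingers; the grasp point (between the pads) lies 19 mm behind it; z points along the fingers, y is the line along which they close (so a half turn about z gives the same grasp; the last joint's range is limited). The gripper opens to 94 mm and grips with 3 to 60 N. Pads are 16 mm wide; open, the fingers measure 119 mm over their backs; the gripper's body (75 mm by 177 mm) begins 78 mm behind the grasp point.
Start: joints at [1.042, 0.426, 0.074, 1.606, -0.034, 1.111, -0.067], TCP at [0.25, -0.627, 0.205] pointing down, gripper open.
Joint ranges: [-2.85, 2.85], [-0.5, 2.14], [-1.23, 1.37], [0.21, 2.46], [-1.02, 4.16], [0.16, 2.05], [-2.73, 2.73]. Speed limits (rad/s): [1.89, 1.89, 2.39, 2.39, 3.01, 3.01, 3.01].

## Interface

Orientations are given as a rotation vector (axis times angle).
In Python, from rig import r gives the robot as it stands. The module is installed in compiled form; this text tells all that it offers.
- The arm moves only by the tool step_arm, never from a script. Its argument "commands" is a list of rows, each a list of 6 numbers: the shift along the tool's x, y, z in mm, then the turn, a rotation vector about the tool's x, y, z in degrees. In form: [[dx, dy, dz, rx, ry, rz], ...]. A call has 1 to 5 rows; each row is the pose to reach, as a shift and turn from the pose commanded when the call began, along the tool's axes at that moment; what a row does not reach only later rows make up. A row lasts 1/12 s, in which the tool goes at most 41.7 mm and 7.16 degrees, less where a joint would pass 70% of its speed; a pose out of reach is approached as far as the arm can. A call with a gripper value outside its range is refused whole. "grip" is the gripper's target within -1 to 1 (shut at 1, half-way at 0, fully open at -1), set as the call begins (left out, the last holds). The fingers move at their own pace and stop on an object; "grip_force" is the grip in N (left out, the last holds). Time passes only in rows, so rows that repeat a pose let the fingers close. It gives the time, the measured TCP pose, the force, the opening and the grip force at its end, in the units of the state.
- r.state(): the state, without advancing time (a new reading comes with each control period).
- r.read_camera(name): name is "side" or "top"; returns (picture, depth): 400x640x3 uint8, blue, green, red; 400x640 float32, m along the optical axis (not along the pixel's ray), 0 where there is no reading.
- r.camera_info(name): a dict with "fx", "fy", "cx", "cy" (pixels), "k1" (the pictures are not rectified: a ray, as slopes to the right and down, at radius r is drawn at 1 + k1 r^2 times it, then the intrinsics apply), "extrinsics" (4x4, takes a point from world to camera coordinates). Camera axes: x right, y up, looking along -z (the intrinsics and any distortion apply to the point x, -y, -z); pixel columns grow to the right and rows downward; lengths in m; the calibration is good to about 2 mm. A picture is of the moment at which its call begins. camera_info takes no time and is no camera call.
- r.close_job(): hands the job in; it is judged then, once.
The state is a dict: "clock": time; "joint_positions": joint angles; "qvel": joint speeds; "joint_torque": joint torques, N m; "tcp_pos": TCP position; "tool_rot": TCP orientation; "force": force on the tool from outside, world axes, zero at the start; "moment": the same for the moment, N m; "grip_width": finger opening in m; "finger_force": force on a finger pad.
Only numpy, scipy, OpenCV 4.12 (cv2) and the standard library are available. Lean on these libraries where they do the work, as an engineer would, in place of code of your own. Each camera call takes 0.05 s, during which the arm holds its last target. There are 200 camera calls.

## Working session

There is one attempt and no reset: what is moved stays moved. The work goes in short steps, Python scripts to look and compute and a tool call to move; the robot and the scene stay as the last step left them, time stands still between calls to the robot, and variables do not carry over. Pictures are saved under pics/ and viewed, at most 10 in all, crops included, and the job is handed in when it is done.

Besides the shell and the picture viewer there is one more tool, called after "Request:" by a JSON object that holds its "api" and its "payload", one argument or row to a line. step_arm: Moves the arm, as the interface text tells. Its arguments: {"type":"object","properties":{"commands":{"type":"array","items":{"type":"array","items":{"type":"number"}}},"grip":{"type":"number"},"grip_force":{"type":"number"}},"required":["commands"]}

```bash
mkdir -p pics
cat > h.py <<'E'
import numpy as np, cv2
from rig import r
from scipy.spatial.transform import Rotation as R
def cloud(name):
    im,d=r.read_camera(name); c=r.camera_info(name)
    K=np.array([[c['fx'],0,c['cx']],[0,c['fy'],c['cy']],[0,0,1.]])
    v,u=np.mgrid[:400,:640]
    p=cv2.undistortPoints(np.stack([u,v],-1).reshape(-1,1,2).astype(float),K,np.array([c['k1'],0,0,0.])).reshape(400,640,2)
    P=np.stack([p[...,0]*d,-p[...,1]*d,-d,np.ones_like(d)],-1)
    W=P@np.linalg.inv(np.array(c['extrinsics'])).T
    W[d<=0]=np.nan
    return im,W[...,:3]
E
python3 - <<'E'
from h import *
for n in('side','top'):
    im,W=cloud(n); cv2.imwrite(f'pics/{n}0.png',im); np.save(n+'0.npy',W)
    print(n,np.linalg.inv(np.array(r.camera_info(n)['extrinsics'])).round(2).tolist())
s=r.state();print(s['clock'],s['tcp_pos'],s['tool_rot'],s['force'])
E
```

```text
side [[-1.0, 0.02, -0.0, 0.51], [-0.01, -0.49, 0.87, 1.19], [0.01, 0.87, 0.49, 0.84], [0.0, 0.0, 0.0, 1.0]]
top [[-0.0, 0.99, -0.15, 0.33], [-1.0, -0.01, -0.01, 0.0], [-0.01, 0.15, 0.99, 1.49], [0.0, 0.0, 0.0, 1.0]]
0.1 [ 0.25010028 -0.6265347   0.20486448] [-3.08403027e+00 -5.92815070e-01  4.39069551e-04] [-0.42029583 -0.35935197  0.36030203]
```

View pics/side0.png

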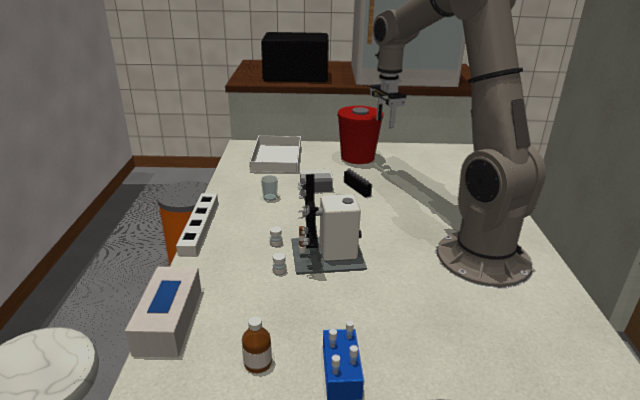

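View pics/top0.png

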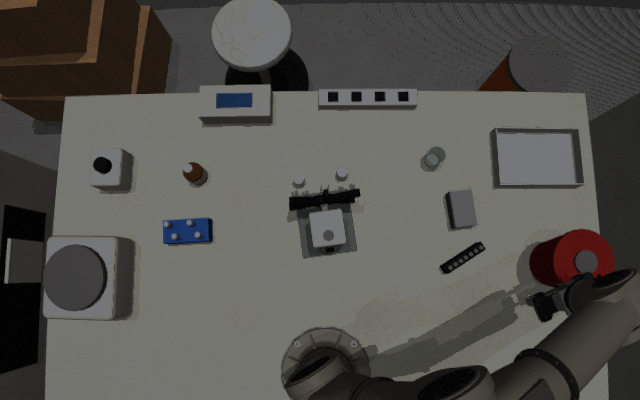

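The side view shows the wheel edge-on at about (310,215), with something amber at about (302,235). The top view shows the housing at (326,229) and the wheel along row 198. Next I'll measure these and zoom in.

Run:
```python
from h import *
a=cv2.imread('pics/side0.png')[165:280,280:375]; b=cv2.imread('pics/top0.png')[160:265,280:375]
a=cv2.resize(a,None,fx=4,fy=4,interpolation=cv2.INTER_CUBIC)[:420];b=cv2.resize(b,None,fx=4,fy=4,interpolation=cv2.INTER_CUBIC)[:420]
cv2.imwrite('pics/z.png',np.clip(np.hstack([a,b]).astype(float)*1.3,0,255).astype(np.uint8))
W=np.load('top0.npy')
m=np.zeros((400,640),bool); m[160:265,280:375]=1
z=W[...,2]
h=m&(abs(z-.185)<.006); 
im=cv2.imread('pics/top0.png'); h&=im.min(2)>90
p=W[h]; print('housing',len(p),p.mean(0),cv2.minAreaRect((p[:,:2]*1000).astype(np.float32)))
# base
bm=m&(z>.005)&(z<.015)&(im.max(2)<130); p=W[bm]; print('base',cv2.minAreaRect((p[:,:2]*1000).astype(np.float32)))
for n in('top','side'):
    W=np.load(n+'0.npy'); im=cv2.imread(f'pics/{n}0.png')
    k=(W[...,0]>.4)&(W[...,0]<.75)&(abs(W[...,1])<.2)&(W[...,2]>.02)
    am=k&(im[...,2].astype(int)-im[...,0]>40)
    print(n,'amber',am.sum(),np.argwhere(am).mean(0),W[am].mean(0))
    dk=k&(im.max(2)<60)&(W[...,2]>.03); p=W[dk]; print('dark',len(p),p.min(0),p.max(0),p.mean(0))
    q=W[dk]; ix=np.argsort(q[:,1])[::max(1,len(q)//30)]; print(q[ix].round(3).tolist())
W=np.load('top0.npy')
for u,v in((299,181),(342,173)):print('pot',W[v-4:v+5,u-4:u+5].reshape(-1,3)[np.argsort(W[v-4:v+5,u-4:u+5,2].ravel())[-25:]].mean(0))
```

```text
housing 987 [ 0.45190148 -0.00649496  0.18473103] ((449.7239685058594, -6.468544006347656), (101.2430648803711, 96.2311019897461), 7.75394344329834)
base ((521.2940063476562, -7.925445556640625), (318.3130187988281, 351.267578125), 89.77074432373047)
top amber 0 [nan nan] [nan nan nan]
dark 919 [ 0.40006209 -0.100362    0.03081781] [0.63549549 0.11146902 0.27698414] [0.53186308 0.00409435 0.17893362]
[[0.558, -0.1, 0.202], [0.539, -0.091, 0.205], [0.539, -0.085, 0.206], [0.558, -0.077, 0.2], [0.556, -0.072, 0.195], [0.539, -0.066, 0.193], [0.533, -0.06, 0.191], [0.538, -0.054, 0.121], [0.63, -0.048, 0.042], [0.546, -0.042, 0.185], [0.4, -0.036, 0.161], [0.53, -0.028, 0.174], [0.54, -0.019, 0.188], [0.536, -0.01, 0.19], [0.525, -0.004, 0.245], [0.539, 0.002, 0.263], [0.526, 0.008, 0.199], [0.552, 0.014, 0.166], [0.522, 0.02, 0.166], [0.528, 0.028, 0.185], [0.537, 0.037, 0.186], [0.532, 0.043, 0.185], [0.521, 0.052, 0.197], [0.539, 0.058, 0.195], [0.525, 0.066, 0.206], [0.52, 0.072, 0.206], [0.525, 0.079, 0.128], [0.606, 0.084, 0.031], [0.514, 0.091, 0.226], [0.514, 0.096, 0.228], [0.5
[... 374 characters left out ...]
], [0.548, 0.005, 0.242], [0.539, 0.005, 0.217], [0.539, 0.006, 0.198], [0.533, 0.007, 0.202], [0.542, 0.009, 0.212], [0.547, 0.014, 0.083], [0.544, 0.018, 0.114], [0.527, 0.022, 0.19], [0.533, 0.027, 0.19], [0.529, 0.041, 0.152], [0.523, 0.043, 0.153], [0.535, 0.045, 0.147], [0.546, 0.047, 0.194], [0.54, 0.052, 0.138], [0.529, 0.06, 0.133], [0.531, 0.065, 0.13], [0.523, 0.074, 0.129], [0.534, 0.082, 0.124], [0.531, 0.09, 0.122], [0.537, 0.095, 0.212], [0.514, 0.099, 0.116], [0.536, 0.103, 0.118], [0.526, 0.106, 0.222], [0.524, 0.11, 0.103]]
pot [0.61688324 0.08601666 0.05730635]
pot [ 0.640025   -0.05984297  0.05918694]<stdin>:17: RuntimeWarning: Mean of empty slice.
  ret = um.true_divide(
```

View pics/z.png

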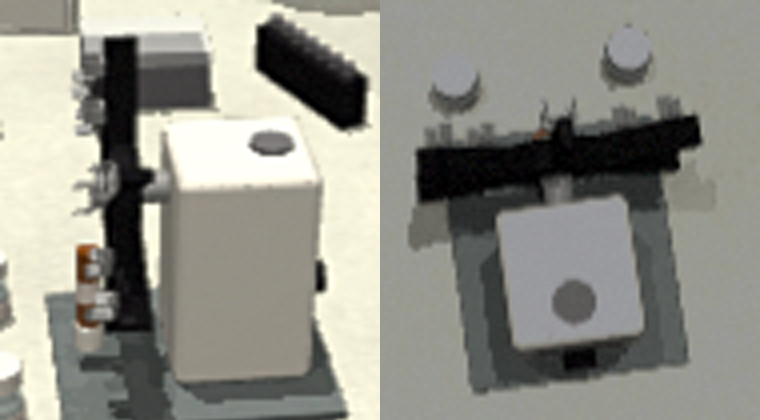

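The tube points nearly straight down and another spoke is nearly straight up. Next I'll fit the yaw and the spoke angle.

```bash
cat >> h.py <<'E'
from scipy.optimize import minimize
def wheel(yaw,o,prs):
    # wheel-plane dark points -> spoke angle mod 60 (deg), world x axis rot
    ex=np.array([np.cos(yaw),np.sin(yaw)]); ey=np.array([-ex[1],ex[0]]); Q=[]
    for im,W in prs:
        d=W[...,:2]-o; X=d@ex; Y=d@ey; Z=W[...,2]-.155
        rr=np.hypot(Y,Z); k=(abs(X)<.016)&(rr>.055)&(rr<.122)&(im.max(2)<70)
        Q.append(np.c_[Y[k],Z[k]])
    Q=np.vstack(Q); ang=np.arctan2(-Q[:,0],Q[:,1]); rr=np.hypot(*Q.T)
    ths=np.radians(np.arange(-30,30,.5)); c=[]
    for t in ths:
        e=(ang-t+np.pi/6)%(np.pi/3)-np.pi/6
        c.append(np.mean(np.minimum(np.maximum(abs(e*rr)-.005,0),.012)))
    return len(Q),np.degrees(ths[np.argmin(c)]),min(c)
E
python3 - <<'E'
from h import *
prs=[(cv2.imread(f'pics/{n}0.png'),np.load(n+'0.npy')) for n in('top','side')]
im,W=prs[0]
z=W[...,2];k=np.zeros((400,640),bool);k[180:215,285:365]=1;k&=(im.max(2)<60)&(z>.16)
p=W[k][:,:2]; vx,vy,x0,y0=cv2.fitLine(p.astype(np.float32),cv2.DIST_HUBER,0,.01,.01).ravel()
print('wheel line yaw',np.degrees(np.arctan2(vy,vx))-90,x0,y0)
for yd in(7,8,9,10):
    y=np.radians(yd);o=np.array([.452,-.0065])+.0875*np.array([np.cos(y),np.sin(y)])
    print(yd,o,wheel(y,o,prs),wheel(y,o,prs[:1]),wheel(y,o,prs[1:]))
# tube/cap points on +x side, lower half (side view)
im,W=prs[1];d=W[...,:2]-o;X=d@[np.cos(y),np.sin(y)];Y=d@[-np.sin(y),np.cos(y)]
k=(X>.013)&(X<.04)&(abs(Y)<.05)&(W[...,2]<.11)&(W[...,2]>.02)
print(np.c_[Y[k],W[k][:,2]][::4].round(3).tolist())
E
```

```text
wheel line yaw -172.20126 0.5352373 0.002636075
7 [0.53884779 0.00416357] (1047, np.float64(4.5), np.float64(0.0012866514668433136)) (577, np.float64(4.5), np.float64(0.0010459876889751878)) (470, np.float64(4.5), np.float64(0.0015821046579707785))
8 [0.53864846 0.00567765] (1060, np.float64(4.5), np.float64(0.00100456180895071)) (589, np.float64(4.5), np.float64(0.0010158509294019538)) (471, np.float64(4.5), np.float64(0.0009904444162845047))
9 [0.53842273 0.00718802] (1042, np.float64(5.0), np.float64(0.0008599037046565652)) (574, np.float64(5.0), np.float64(0.0010873645605837924)) (468, np.float64(5.0), np.float64(0.0005809239369167604))
10 [0.53817068 0.00869422] (1012, np.float64(5.0), np.float64(0.0008088442168471281)) (551, np.float64(5.5), np.float64(0.0011948389432543003)) (461, np.float64(5.0), np.float64(0.0003413901266942846))
[[-0.01, 0.104], [-0.007, 0.105], [0.001, 0.107], [0.001, 0.101], [0.005, 0.1], [0.011, 0.103], [0.008, 0.098], [0.003, 0.088], [0.014, 0.091], [0.009, 0.088], [0.007, 0.083], [0.008, 0.081], [0.015, 0.084], [0.005, 0.075], [0.004, 0.071], [0.015, 0.077], [0.011, 0.071], [0.012, 0.069], [0.01, 0.065], [0.013, 0.065], [0.016, 0.065], [0.017, 0.062], [0.018, 0.059], [0.011, 0.051], [0.017, 0.054], [0.009, 0.045], [0.015, 0.047], [0.013, 0.044], [0.017, 0.044], [0.011, 0.039], [0.016, 0.04], [0.013, 0.036], [0.019, 0.038], [0.007, 0.027], [0.013, 0.03], [0.014, 0.027]]
```

```bash
cat >> h.py <<'E'
YAW=np.radians(8.5);O=np.array([.5385,.0063,0])
RR=R.from_euler('z',YAW)
GOAL=RR*R.from_matrix(np.diag([1.,-1,-1]))
def go(x,y,z):
    s=r.state();T=R.from_rotvec(s['tool_rot']);t=O+RR.apply([x,y,z])
    print('shift mm',(T.inv().apply(t-s['tcp_pos'])*1e3).round(1),'turn',np.degrees((T.inv()*GOAL).as_rotvec()).round(2),
     'local',(RR.inv().apply(s['tcp_pos']-O)*1e3).round(1),'F',np.round(s['force'],1),'t',s['clock'])
E
python3 -c "
from h import *
go(-.004,.045,.36)"
```

```text
shift mm [ 508.9 -525.7 -154.6] turn [-6.000e-02  1.000e-02  1.326e+01] local [-378.8 -583.3  204.9] F [-0.4 -0.4  0.4] t 0.1
```

Request:
{"api": "step_arm", "payload": {
  "commands": [
    [0, 0, -40, 0, 0, 0],
    [0, 0, -80, 0, 0, 0],
    [20, -20, -115, 0, 0, 4],
    [45, -45, -150, 0, 0, 9],
    [70, -70, -155, 0, 0, 13.2]
  ],
  "grip": 1
}}

```text
clock: 0.52
tcp_pos: [0.2873, -0.5403, 0.363]
tool_rot: [3.13, 0.222, 0.002]
force: [1.8, -0.4, 0.4]
grip_width: 0.0643
finger_force: 0.0
```

```bash
python3 -c "
from h import *
go(-.004,.045,.36)"
```

```text
shift mm [ 321.7 -550.6    1.3] turn [ 0.21 -0.07 -0.37] local [-329.2 -503.5  363. ] F [ 1.8 -0.4  0.4] t 0.5167
```

Request:
{"api": "step_arm", "payload": {
  "commands": [
    [20, -35, 0, 0, 0, 0],
    [40, -70, 0, 0, 0, 0],
    [60, -105, 0, 0, 0, 0],
    [80, -140, 0, 0, 0, 0],
    [100, -175, 0, 0, 0, 0]
  ]
}}

```text
clock: 0.93
tcp_pos: [0.3609, -0.3492, 0.3593]
tool_rot: [3.133, 0.234, -0.0]
force: [0.8, -0.7, 0.1]
grip_width: 0.0305
finger_force: 0.0
```

Request:
{"api": "step_arm", "payload": {
  "commands": [
    [20, -35, 0, 0, 0, 0],
    [40, -70, 0, 0, 0, 0],
    [60, -105, 0, 0, 0, 0],
    [80, -140, 0, 0, 0, 0],
    [100, -175, 0, 0, 0, 0]
  ]
}}

```text
clock: 1.35
tcp_pos: [0.4336, -0.1613, 0.3595]
tool_rot: [3.133, 0.234, 0.0]
force: [0.9, 0.4, 0.3]
grip_width: 0.0004
finger_force: 0.0
```

Request:
{"api": "step_arm", "payload": {
  "commands": [
    [20, -35, 0, 0, 0, 0],
    [40, -70, 0, 0, 0, 0],
    [60, -105, 0, 0, 0, 0],
    [80, -140, 0, 0, 0, 0],
    [100, -175, 0, 0, 0, 0]
  ]
}}

```text
clock: 1.77
tcp_pos: [0.5065, 0.0265, 0.3595]
tool_rot: [3.133, 0.234, 0.0]
force: [0.5, -1.5, 0.7]
grip_width: 0.0006
finger_force: 0.0
```

```bash
python3 -c "
from h import *
go(-.004,.045,.36)"
```

```text
shift mm [ 24.6 -20.2  -0.5] turn [ 0.   -0.01  0.04] local [-28.6  24.7 359.5] F [ 0.5 -1.5  0.7] t 1.7667
```

Request:
{"api": "step_arm", "payload": {
  "commands": [
    [18, -14, 0, 0, 0, 0],
    [22, -20, 0, 0, 0, 0],
    [22, -20, 40, 0, 0, 0],
    [22, -20, 80, 0, 0, 0],
    [22, -20, 110, 0, 0, 0]
  ]
}}

```text
clock: 2.18
tcp_pos: [0.5241, 0.0471, 0.2467]
tool_rot: [3.133, 0.234, -0.002]
force: [1.5, -0.2, -0.6]
grip_width: 0.0003
finger_force: 0.0
```

Request:
{"api": "step_arm", "payload": {
  "commands": [
    [0, 3, 20, 0, 0, 0],
    [0, 13, 20, 0, 0, 0],
    [0, 21, 20, 0, 0, 0],
    [0, 29, 20, 0, 0, 0],
    [0, 37, 20, 0, 0, 0]
  ]
}}

```text
clock: 2.6
tcp_pos: [0.5316, 0.01, 0.2311]
tool_rot: [3.133, 0.233, 0.004]
force: [-1.1, 2.3, -0.4]
grip_width: 0.0007
finger_force: 0.9
```

Run:
```python
from h import *
go(-.004,-.09,.230)
im,W=cloud('side');cv2.imwrite('pics/s1.png',cv2.resize(im[120:280,240:420],None,fx=3,fy=3))
```

```text
shift mm [ 2.2 94.6  1.2] turn [ 0.01 -0.13  0.  ] local [ -6.2   4.6 231.1] F [-1.1  2.3 -0.4] t 2.6
```

View pics/s1.png

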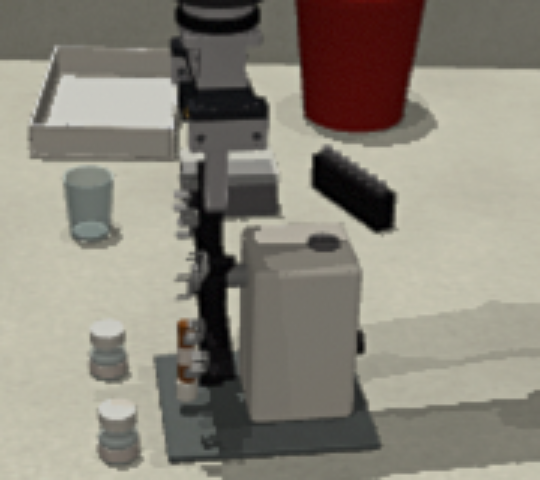

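Request:
{"api": "step_arm", "payload": {
  "commands": [
    [1, 8, 0, 0, 0, 0],
    [2, 16, 0, 0, 0, 0],
    [2, 24, 0, 0, 0, 0],
    [2, 32, 0, 0, 0, 0],
    [2, 40, 0, 0, 0, 0]
  ]
}}

```text
clock: 3.07
tcp_pos: [0.5388, -0.0289, 0.2295]
tool_rot: [-3.133, -0.234, -0.0]
force: [0.1, 2.2, 0.2]
grip_width: 0.0005
finger_force: 0.9
```

Request:
{"api": "step_arm", "payload": {
  "commands": [
    [0, 8, 0, 0, 0, 0],
    [0, 15, 0, 0, 0, 0],
    [0, 20, 0, 0, 0, 0],
    [0, 21, 0, 0, 0, 0],
    [0, 21, 0, 0, 0, 0]
  ]
}}

```text
clock: 3.48
tcp_pos: [0.5418, -0.0494, 0.2294]
tool_rot: [3.133, 0.233, -0.0]
force: [1.2, 0.6, -0.1]
grip_width: 0.0003
finger_force: 0.0
```

Run:
```python
from h import *
go(-.004,.060,.30)
print(wheel(YAW,O[:2],[cloud('side'),cloud('top')]))
```

```text
shift mm [   1.  -115.6  -70.6] turn [0.01 0.   0.02] local [ -5.  -55.6 229.4] F [ 1.2  0.6 -0.1] t 3.4833
(763, np.float64(-18.0), np.float64(0.0009416027497065698))
```

Request:
{"api": "step_arm", "payload": {
  "commands": [
    [0, -2, -35, 0, 0, 0],
    [0, -4, -72, 0, 0, 0],
    [0, -40, -74, 0, 0, 0],
    [0, -80, -74, 0, 0, 0],
    [1, -116, -74, 0, 0, 0]
  ]
}}

```text
clock: 4.0
tcp_pos: [0.5251, 0.0678, 0.3044]
tool_rot: [3.133, 0.234, 0.003]
force: [0.8, 1.2, -0.2]
grip_width: -0.0
finger_force: 0.0
```

Request:
{"api": "step_arm", "payload": {
  "commands": [
    [0, -2, 0, 0, 0, 0],
    [0, -2, 35, 0, 0, 0],
    [0, -2, 72, 0, 0, 0],
    [0, 2, 73, 0, 0, 0],
    [0, 8, 73, 0, 0, 0]
  ]
}}

```text
clock: 4.42
tcp_pos: [0.5257, 0.0581, 0.2298]
tool_rot: [-3.132, -0.237, 0.005]
force: [-0.6, 1.1, 0.0]
grip_width: 0.0007
finger_force: 1.3
```

Request:
{"api": "step_arm", "payload": {
  "commands": [
    [0, 8, 0, 0, 0, 0],
    [0, 16, 0, 0, 0, 0],
    [0, 24, 0, 0, 0, 0],
    [0, 32, 0, 0, 0, 0],
    [0, 40, 0, 0, 0, 0]
  ]
}}

```text
clock: 4.83
tcp_pos: [0.5332, 0.0174, 0.2314]
tool_rot: [3.133, 0.233, 0.002]
force: [-0.4, 1.6, 1.6]
grip_width: 0.0004
finger_force: 1.1
```

Run:
```python
from h import *
go(-.004,-.055,.23)
```

```text
shift mm [-0.5 66.8  1.4] turn [ 0.01 -0.08  0.02] local [ -3.6  11.8 231.4] F [-0.4  1.6  1.6] t 4.8333
```

Request:
{"api": "step_arm", "payload": {
  "commands": [
    [0, 8, 0, 0, 0, 0],
    [0, 16, 0, 0, 0, 0],
    [0, 24, 0, 0, 0, 0],
    [0, 32, 0, 0, 0, 0],
    [0, 40, 0, 0, 0, 0]
  ]
}}

```text
clock: 5.25
tcp_pos: [0.5386, -0.0218, 0.2303]
tool_rot: [-3.133, -0.234, 0.001]
force: [-0.4, 2.9, 0.0]
grip_width: 0.0003
finger_force: 0.9
```

Request:
{"api": "step_arm", "payload": {
  "commands": [
    [0, 8, 0, 0, 0, 0],
    [0, 16, 0, 0, 0, 0],
    [0, 24, 0, 0, 0, 0],
    [0, 26, 0, 0, 0, 0],
    [0, 26, 0, 0, 0, 0]
  ]
}}

```text
clock: 5.67
tcp_pos: [0.5425, -0.0477, 0.2304]
tool_rot: [3.133, 0.233, -0.0]
force: [0.9, -0.6, 0.3]
grip_width: 0.0005
finger_force: 0.0
```

Run:
```python
from h import *
go(-.004,.060,.30)
print(wheel(YAW,O[:2],[cloud('side'),cloud('top')]))
```

```text
shift mm [  -0.  -114.   -69.6] turn [ 0.02  0.01 -0.01] local [ -4.  -54.  230.4] F [ 0.9 -0.6  0.3] t 5.6667
(767, np.float64(-18.5), np.float64(0.000930323687081967))
```

Request:
{"api": "step_arm", "payload": {
  "commands": [
    [0, -2, -35, 0, 0, 0],
    [0, -4, -72, 0, 0, 0],
    [0, -40, -74, 0, 0, 0],
    [0, -80, -74, 0, 0, 0],
    [0, -116, -74, 0, 0, 0]
  ]
}}

```text
clock: 6.18
tcp_pos: [0.5249, 0.0698, 0.3053]
tool_rot: [3.133, 0.234, 0.003]
force: [1.6, 0.4, -1.2]
grip_width: 0.0002
finger_force: 0.0
```

Request:
{"api": "step_arm", "payload": {
  "commands": [
    [0, -2, 0, 0, 0, 0],
    [0, -2, 35, 0, 0, 0],
    [0, -2, 72, 0, 0, 0],
    [0, 2, 74, 0, 0, 0],
    [0, 8, 74, 0, 0, 0]
  ]
}}

```text
clock: 6.6
tcp_pos: [0.5254, 0.0601, 0.2297]
tool_rot: [-3.132, -0.237, 0.005]
force: [0.4, -0.2, 0.6]
grip_width: 0.0007
finger_force: 0.3
```

Request:
{"api": "step_arm", "payload": {
  "commands": [
    [0, 8, 0, 0, 0, 0],
    [0, 16, 0, 0, 0, 0],
    [0, 24, 0, 0, 0, 0],
    [0, 32, 0, 0, 0, 0],
    [0, 40, 0, 0, 0, 0]
  ]
}}

```text
clock: 7.02
tcp_pos: [0.5329, 0.0194, 0.2314]
tool_rot: [3.133, 0.233, 0.002]
force: [0.4, 2.9, 1.6]
grip_width: 0.0007
finger_force: 1.1
```

Request:
{"api": "step_arm", "payload": {
  "commands": [
    [0, 8, 0, 0, 0, 0],
    [0, 16, 0, 0, 0, 0],
    [0, 24, 0, 0, 0, 0],
    [0, 32, 0, 0, 0, 0],
    [0, 40, 0, 0, 0, 0]
  ]
}}

```text
clock: 7.43
tcp_pos: [0.5383, -0.0199, 0.2303]
tool_rot: [-3.133, -0.234, 0.001]
force: [0.3, 2.5, -0.5]
grip_width: 0.0006
finger_force: 0.9
```

Request:
{"api": "step_arm", "payload": {
  "commands": [
    [0, 8, 0, 0, 0, 0],
    [0, 16, 0, 0, 0, 0],
    [0, 24, 0, 0, 0, 0],
    [0, 26, 0, 0, 0, 0],
    [0, 26, 0, 0, 0, 0]
  ]
}}

```text
clock: 7.85
tcp_pos: [0.5422, -0.0457, 0.2304]
tool_rot: [3.133, 0.233, -0.0]
force: [0.5, 0.0, 0.1]
grip_width: 0.0005
finger_force: 0.0
```

Run:
```python
from h import *
go(-.004,.060,.305)
a=cloud('side')
print(wheel(YAW,O[:2],[a,cloud('top')]))
cv2.imwrite('pics/s2.png',cv2.resize(a[0][120:280,240:420],None,fx=3,fy=3))
```

```text
shift mm [  -0.  -112.   -74.6] turn [ 0.01  0.   -0.01] local [ -4.  -52.  230.4] F [0.5 0.  0.1] t 7.85
(734, np.float64(-19.5), np.float64(0.0008141332534344844))
```

View pics/s2.png

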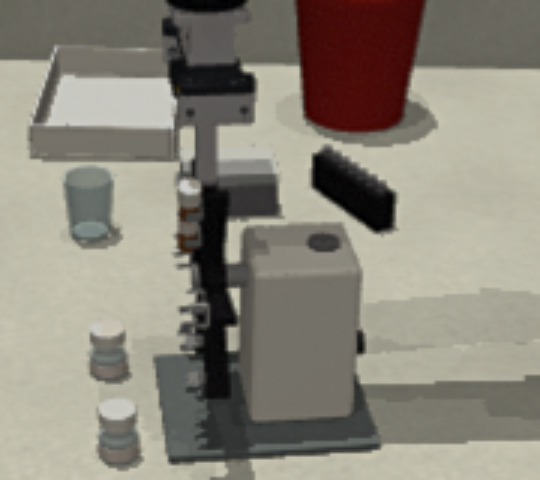

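The side view shows the tube now on the upper spoke at about (188,210), leaning roughly 20° from upright. For the last stroke I'll push partway, measure, then finish.

Request:
{"api": "step_arm", "payload": {
  "commands": [
    [0, -2, -40, 0, 0, 0],
    [0, -4, -80, 0, 0, 0],
    [0, -40, -86, 0, 0, 0],
    [0, -80, -86, 0, 0, 0],
    [0, -116, -86, 0, 0, 0]
  ]
}}

```text
clock: 8.37
tcp_pos: [0.5247, 0.0719, 0.3175]
tool_rot: [3.133, 0.234, 0.003]
force: [0.4, -0.3, -0.1]
grip_width: 0.0005
finger_force: 0.0
```

Request:
{"api": "step_arm", "payload": {
  "commands": [
    [0, -2, 0, 0, 0, 0],
    [0, -2, 40, 0, 0, 0],
    [0, -2, 80, 0, 0, 0],
    [0, 2, 86, 0, 0, 0],
    [0, 8, 86, 0, 0, 0]
  ]
}}

```text
clock: 8.78
tcp_pos: [0.5248, 0.0621, 0.229]
tool_rot: [-3.132, -0.237, 0.006]
force: [1.8, 0.0, 0.1]
grip_width: 0.0006
finger_force: 0.0
```

Request:
{"api": "step_arm", "payload": {
  "commands": [
    [0, 8, 0, 0, 0, 0],
    [0, 15, 0, 0, 0, 0],
    [0, 22, 0, 0, 0, 0],
    [0, 28, 0, 0, 0, 0],
    [0, 32, 0, 0, 0, 0]
  ]
}}

```text
clock: 9.2
tcp_pos: [0.5315, 0.0292, 0.2315]
tool_rot: [3.133, 0.233, 0.003]
force: [0.0, 1.4, 1.1]
grip_width: 0.0002
finger_force: 0.7
```

Run:
```python
from h import *
go(-.004,.015,.23)
s,t=cloud('side'),cloud('top')
for p in([s,t],[s],[t]):print(wheel(YAW,O[:2],p))
```

```text
shift mm [-0.5  8.7  1.5] turn [ 0.02 -0.09 -0.01] local [ -3.5  23.7 231.5] F [0.  1.4 1.1] t 9.2
(464, np.float64(-3.5), np.float64(0.0010208341600832327))
(337, np.float64(-2.5), np.float64(0.001014490586595225))
(127, np.float64(-5.0), np.float64(0.00043859690813575965))
```

Request:
{"api": "step_arm", "payload": {
  "commands": [
    [0, 2, 0, 0, 0, 0],
    [0, 4, 0, 0, 0, 0],
    [0, 6, 0, 0, 0, 0],
    [0, 6, 0, 0, 0, 0]
  ]
}}

```text
clock: 9.63
tcp_pos: [0.5318, 0.0242, 0.2304]
tool_rot: [-3.133, -0.234, 0.0]
force: [-0.8, -0.3, 0.5]
grip_width: 0.0005
finger_force: 0.1
```

Request:
{"api": "step_arm", "payload": {
  "commands": [
    [0, -10, 0, 0, 0, 0],
    [0, -25, 0, 0, 0, 0],
    [0, -25, -40, 0, 0, 0],
    [0, -25, -80, 0, 0, 0],
    [-30, -25, -110, 0, 0, 0]
  ]
}}

```text
clock: 10.05
tcp_pos: [0.5012, 0.0464, 0.342]
tool_rot: [-3.131, -0.237, -0.002]
force: [-1.0, -0.8, 0.8]
grip_width: 0.0004
finger_force: 0.0
```

Request:
{"api": "step_arm", "payload": {
  "commands": [
    [-35, 0, -20, 0, 0, 0],
    [-70, 0, -40, 0, 0, 0],
    [-70, -40, -40, 0, 0, 0],
    [-70, -80, -40, 0, 0, 0],
    [-70, -120, -40, 0, 0, 0]
  ]
}}

```text
clock: 10.47
tcp_pos: [0.4107, 0.1547, 0.3807]
tool_rot: [3.132, 0.232, 0.004]
force: [2.4, 0.5, 0.8]
grip_width: 0.0005
finger_force: 0.0
```

Run:
```python
from h import *
go(-.004,.015,.23)
s,t=cloud('side'),cloud('top')
for p in([s,t],[s],[t]):print(wheel(YAW,O[:2],p))
for im,W in(s,t):
  L=RR.inv().apply((W-O).reshape(-1,3)).reshape(W.shape)
  k=(L[...,0]>.012)&(L[...,0]<.04)&(abs(L[...,1])<.05)&(L[...,2]>.265)&(L[...,2]<.3)&(im.min(2)>100);print('cap',k.sum(),L[k].mean(0) if k.any() else'',L[k].min(0) if k.any() else '',L[k].max(0) if k.any() else '')
cv2.imwrite('pics/s3.png',np.hstack([cv2.resize(x[0][150:280,270:390],None,fx=3,fy=3) for x in(s,t)]))
```

```text
shift mm [100.2 150.4 151.1] turn [ 0.06 -0.13 -0.03] local [-104.4  165.6  380.7] F [2.4 0.5 0.8] t 10.4667
(1008, np.float64(-1.0), np.float64(0.0009384315777555187))
(445, np.float64(-1.0), np.float64(0.0008483168904290762))
(563, np.float64(-1.0), np.float64(0.0010096589949140744))
cap 43 [0.0231246  0.00673346 0.28113158] [ 0.01263757 -0.0069308   0.26719801] [0.03199908 0.01532633 0.28679374]
cap 44 [0.02256699 0.00178422 0.28392767] [ 0.0133274  -0.00815747  0.27738107] [0.03243765 0.01168801 0.2907353 ]
```

View pics/s3.png

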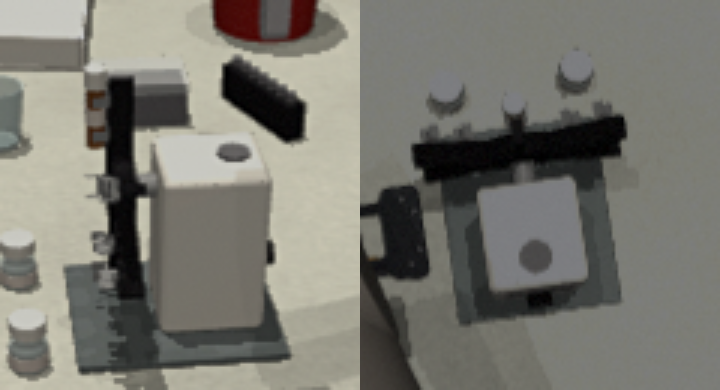

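The tube is upright: the cap in the top view is at (514,103), centred over the wheel. The spoke fit gives −1° and the cap offset agrees (1.8 mm over 130 mm, about 0.8°). The arm is clear of everything.

```bash
python3 -c "
from h import *
print(r.close_job())"
```

```text
the job is handed in; nothing more can be done
None
```

The tube now points straight up, cap at the top, about 1° off vertical by measurement; the wheel is at rest, the arm is clear, and the job was handed in at about 10.6 s (the hand-in call returned no verdict).

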